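# Hold a heatsink home in the corner of a drilling jig

### The arm

A 7-joint arm with a two-finger parallel gripper is mounted at the origin on the work surface. World frame = base frame: x ahead of the robot, y to its left, z up, the work surface at z = 0. Lengths are in m, angles in rad, forces in N, time in s.
With the tool pointing down it reaches from about 0.425 to 0.925 m from the base axis. Payload 6.8 kg.
Tool frame: the origin (TCP) lies on the front face of the gripper's body, between the roots of the fingers; the fingertips stand 73 mm ahead of it and the grasp point (between the pads) lies 54 mm ahead of it (env.nose_length is the distance from the TCP to the fingertips, in m); z points along the fingers, y is the line along which they close (so a half turn about z gives the same grasp; the last joint's range is limited). The gripper opens to 85 mm and grips with 20 to 120 N. Pads are 22 mm wide; open, the fingers measure 114 mm over their backs; the gripper's body (76 mm by 85 mm) begins 54 mm behind the grasp point. The pads swing forward as they close: fully open they stand 13 mm farther back than shut.
Start: joints at [-1.318, 0.477, 0.022, 1.555, -0.011, 1.109, -0.083], TCP at [0.238, 0.632, 0.304] pointing down, gripper open.
Joint ranges: [-2.96, 2.96], [-0.34, 2.1], [-1.41, 1.46], [0.24, 2.44], [-1.37, 4.51], [0.17, 1.92], [-2.96, 2.96]. Speed limits (rad/s): [2.39, 2.39, 3.14, 3.14, 3.14, 3.14, 3.14].

### API

Orientations are given as a unit quaternion [w, x, y, z].
In Python, from cell import env, kin, camera, calibration, job gives the robot as it stands. The module is installed in compiled form; this text tells all that it offers. Calls block until the motion is done:
- env.reach(position, orientation): joint-space move of the TCP to a pose.
- env.movel(position, velocity=0.15, rot=None, stop_force=None): straight line of the TCP; rot=None keeps the orientation; velocity is the mean speed in m/s. With stop_force (N) it stops when the force on the tool has changed by that much, and returns True; else False.
- env.goto_joints(angles): joint-space move.
- env.grip(opening, f_grip=None): finger opening in m; f_grip is the grip in N (None keeps the last); returns when the fingers have stopped.
- env.dwell(seconds).
- kin.inverse_kinematics(position, orientation): joint angles nearest the present ones, or None.
- env.get_state(): the state.
- camera(name): name is "side" or "top" or "wrist"; returns (picture, depth): 384x512x3 uint8, blue, green, red; 384x512 float32, m along the optical axis (not along the pixel's ray), 0 where there is no reading.
- calibration(name): a dict with "fx", "fy", "cx", "cy" (pixels), "rvec" (rotation vector, rad) and "tvec" (3), from world to camera coordinates, as OpenCV has them. Camera axes: x right, y down, z forward; pixel columns grow to the right and rows downward; lengths in m; the calibration is good to about 2 mm. A picture is of the moment at which its call begins: read the wrist's pose just before it. calibration takes no time and is no camera call; for the wrist camera it gives the pose at the moment of the call.
A pose or a line that the arm cannot do raises env.PlanningError and nothing moves.
- job.job_done(): hands the job in; it is judged then, once.
The state is a dict: "time": time; "qpos": joint angles; "joint_velocities": joint speeds; "joint_torque": joint torques, N m; "tcp_pos": TCP position; "orientation": TCP orientation; "force": force on the tool from outside, world axes, zero at the start; "torque": the same for the moment, N m; "opening": finger opening in m; "gripper_force": force on a finger pad.
Only numpy, scipy, OpenCV 4.12 (cv2) and the standard library are available. Lean on these libraries where they do the work, as an engineer would, in place of code of your own. Each camera call takes 0.05 s, during which the arm holds its last target. There are 200 camera calls.

### The job

Grip the T-shaped heatsink by its tall fin and slide it across the drilling jig's plate, without lifting it off the plate, into the corner of the two steel fences, its long side along the side fence. Push it firmly and fully home, flat on the plate, so that it touches both fences at once, against the sprung ejector pins that would push it out again, and finish still holding it pressed there, ready to be drilled: do not let go at the end. Leave everything else on the jig and the bench where it is.

Things in the scene. Friction and masses are not known exactly. Their poses are not given: they have to be found in the camera images.
- heatsink: aluminium heatsink, upside-down T, about 0.4 kg, in the white outline, up to 0.6 rad askew to the jig. Base 84 (x) x 72 (y) x 20 mm, shallow ribs to 24 mm height; from its middle rises one tall fin, 12 mm thick (y), 60 mm long (x), its top 75 mm above the underside: the grip. Origin: centre of the underside; z up. Same after a half turn.
- jig: drilling jig fixed to the bench: smooth dark steel plate 280 (x) x 260 (y) x 12 mm; origin: centre of its underside; z up. White outline 170 x 154 mm centred at x -48, y -46 mm: loading area. Two bright steel fences form a right-angled corner at +x, +y. With the heatsink home (its long side along jig x) its origin is at x 84, y 80, z 12 mm here.
- corner (a point): the inside corner of the two fences, at the plate's upper face (x = 126, y = 116, z = 12 mm in the jig's frame); the axes are the jig's
- fence_end: fence across the jig's +x end, 14 mm thick, 22 mm high above the plate, 170 mm long along jig y. Origin: middle of the lower edge of its inner face, which looks to jig -x; axes as the jig's
- fence_side: fence along the jig's +y side, 14 mm thick, 22 mm high above the plate, 190 mm long along jig x. Origin: middle of the lower edge of its inner face, which looks to jig -y; axes as the jig's
- pin_end (a joint): travel (m) of the brass ejector pin (7 mm thick) in the end fence, 14 mm above the plate, at jig y = 80 mm: 0 when it stands out 6 mm from the fence's inner face, 0.006 when pushed in flush. Its spring pushes back with 2 N at 0 and 4 N when flush, enough to shove an unheld heatsink off the fence
- pin_side (a joint): the same for the brass ejector pin in the side fence, 14 mm above the plate, 42 mm from the corner (jig x = 84 mm)
- small_heatsink: bystander: small four-finned aluminium heatsink, 36 x 28 x 24 mm, standing on the jig plate near its +x, -y corner; leave it
- capacitor: bystander: black upright cylinder 25 mm across, 35 mm high, on the jig plate near its -x, +y corner; leave it
- screwdriver: bystander: a screwdriver lying on the bench to the right
- wrench: bystander: a wrench lying on the bench to the right
- tape: bystander: roll of brown tape lying flat, 90 mm across, 19 mm high, on the bench to the left
- parts_tray: bystander: grey divided tray 120 x 160 x 30 mm on the bench to the left
- spray_can: bystander: grey can 52 mm across, 170 mm high, standing on the bench to the right
Mind the look-alikes: they are no part of the job. What is meant by the heatsink is not turquoise, and is the larger of those in its own colour.

How it is judged:
At the end, for the whole second after the job is handed in: Through the last second the heatsink stands flat on the plate, still, square to the fences within 0.05 rad with its long side along jig x, within 2 mm of home, pressing with over 1 N on each fence at once, and still gripped by the fingers (over 25 N, both pads summed) (contact force between heatsink and fence_end above 1 N and contact force between heatsink and fence_side above 1 N and contact force between heatsink and the fingers above 25 N and x of heatsink in the frame of jig between 0.082 and 0.087 m and y of heatsink in the frame of jig between 0.078 and 0.083 m and z of heatsink in the frame of jig between 0.01 and 0.015 m and angle between the x axis of heatsink and the x axis of jig, either way round below 0.05 rad and angle between heatsink's own z axis and vertical below 0.05 rad and linear speed of heatsink below 0.01 m/s); the arm keeps its last pose, push and grip.
It fails at once if the heatsink is lifted more than 8 mm off the plate, or falls off it (z of heatsink in the frame of jig above 0.02 m or z of heatsink in the frame of jig below 0.004 m).
It fails at once if the heatsink is tipped over (more than 0.35 rad) (angle between heatsink's own z axis and vertical above 0.35 rad).
It fails at once if a bystander is moved more than 15 mm (distance of any of small_heatsink, capacitor, screwdriver, wrench, tape, parts_tray, spray_can from where it was at the start of the episode above 0.015 m).
It also fails if it takes over 58 s, if anything falls off the work surface, if the arm or the gripper's body presses on something with over 40 N, if the wrist force passes 120 N, or if a joint passes its speed limit or range.

## Working session

There is one attempt and no reset: what is moved stays moved. The work goes in short steps, each a Python script; the robot and the scene stay as the last script left them, time stands still between calls to the robot, and variables do not carry over. Pictures are saved under pics/ and viewed, at most 10 in all, crops included, and the job is handed in when it is done.

```bash
mkdir -p pics; cat > h.py <<'E'
import numpy as np, cv2
from cell import env, kin, camera, calibration, job
def cam(n):
    c=calibration(n); R,_=cv2.Rodrigues(np.array(c['rvec'],float)); t=np.array(c['tvec'],float).ravel()
    K=np.array([[c['fx'],0,c['cx']],[0,c['fy'],c['cy']],[0,0,1.]]); return K,R,t
def ray(n,uv,z,C=None):
    K,R,t=C or cam(n); uv=np.atleast_2d(uv).astype(float)
    d=np.c_[uv,np.ones(len(uv))]@np.linalg.inv(K).T@R; o=-R.T@t
    return o+d*((z-o[2])/d[:,2])[:,None]
def cloud(n,dep,C=None):
    K,R,t=C or cam(n); v,u=np.mgrid[:dep.shape[0],:dep.shape[1]]
    p=np.stack([(u-K[0,2])/K[0,0]*dep,(v-K[1,2])/K[1,1]*dep,dep],-1)
    return (p-t)@R
E
python3 - <<'E'
from h import *
for n in("top","side"):
    C=cam(n); p,d=camera(n); cv2.imwrite(f"pics/{n}0.png",p); np.savez(f"/tmp/{n}0.npz",p=p,d=d)
    print(n,C[0][0,0],-C[1].T@C[2])
s=env.get_state(); print(s['time'],s['tcp_pos'],s['orientation'],s['force'])
E
```

```text
top 408.61095356847926 [0.35899838 0.0024348  1.25255574]
side 380.46887315509804 [ 0.41163672 -0.8135697   0.8912157 ]
0.1 [0.23817931 0.63113977 0.30300316] [-7.11780358e-05  1.79440951e-01  9.83768387e-01 -8.36827379e-04] [ 1.15808889  0.19438649 -0.13554681]
```

View pics/top0.png

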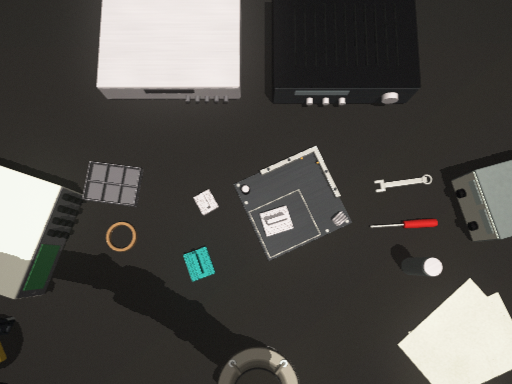

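View pics/side0.png

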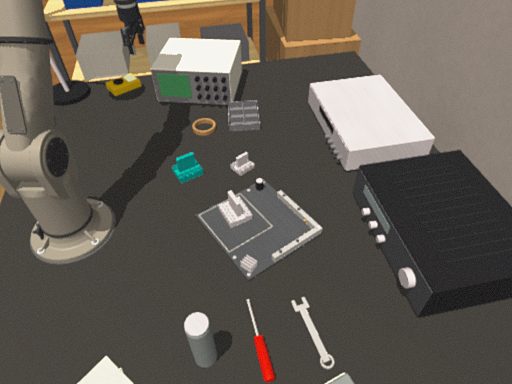

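Top view: the plate is centred near (292,203). Its fences are at (291,161) and (329,180), meeting at (318,150), so jig +x points right and slightly up and jig +y points up.

Heatsink candidates are:
- silver at (277,221), in the white outline
- silver and smaller at (205,202), on the bench
- turquoise at (199,263)
- four-finned at (340,218)

The one at (277,221) fits: it is silver, the larger of its colour, and lies inside the outline. I'll move the wrist camera over it to confirm and measure.

```bash
python3 - <<'E'
from h import *
from scipy.spatial.transform import Rotation as Ro
print("hs,corner,plate", ray("top",[[277,221],[318,150],[292,203]],0.03).round(3))
K,R,t=cam("wrist"); s=env.get_state(); q=s['orientation']; Rt=Ro.from_quat(np.r_[q[1:],q[0]])
o=-R.T@t; print("cam in tool",Rt.inv().apply(o-s['tcp_pos']).round(3), "axis in tool", Rt.inv().apply(R[2]).round(3), K[0,0])
# place tool so camera axis hits plate centre-ish
tgt=ray("top",[[292,200]],0.02)[0]
yaw=np.deg2rad(-67)   # jig x dir
# tool down with tool y along jig y
best=None
for dy in (0,np.pi):
    Rn=Ro.from_euler('z',yaw+dy)*Ro.from_euler('x',np.pi)
    oc=Rt.inv().apply(o-s['tcp_pos']); ax=Rt.inv().apply(R[2])
    for H in (0.40,0.36,0.33):
        # cam at height H on the axis
        a=Rn.apply(ax); cpos=tgt-a*((H-tgt[2])/-a[2]); p=cpos-Rn.apply(oc)
        qn=Rn.as_quat(); qn=np.r_[qn[3],qn[:3]]
        j=kin.inverse_kinematics(p,qn)
        print(dy,H,p.round(3),None if j is None else np.round(j,2))
E
```

```text
hs,corner,plate [[ 0.482 -0.059  0.03 ]
 [ 0.702 -0.187  0.03 ]
 [ 0.537 -0.105  0.03 ]]
cam in tool [ 0.081 -0.001 -0.071] axis in tool [-0.313  0.001  0.95 ] 284.1032614133645
0 0.4 [ 0.564 -0.147  0.329] [-0.71  0.61  1.28  1.8  -0.63  1.22 -1.98]
0 0.36 [ 0.559 -0.135  0.289] [-0.73  0.67  1.28  1.87 -0.7   1.16 -1.94]
0 0.33 [ 0.555 -0.126  0.259] [-0.74  0.71  1.28  1.91 -0.77  1.13 -1.9 ]
3.141592653589793 0.4 [ 0.53  -0.065  0.329] [-0.61  0.26  0.75  1.9  -0.2   1.06  0.62]
3.141592653589793 0.36 [ 0.536 -0.077  0.289] [-0.58  0.33  0.75  1.93 -0.27  0.98  0.7 ]
3.141592653589793 0.33 [ 0.539 -0.086  0.259] [-0.55  0.39  0.75  1.95 -0.33  0.93  0.77]
```

```bash
python3 - <<'E'
from h import *
from scipy.spatial.transform import Rotation as Ro
Rn=Ro.from_euler('z',np.deg2rad(-67)+np.pi)*Ro.from_euler('x',np.pi); q=Rn.as_quat(); q=np.r_[q[3],q[:3]]
env.reach([.536,-.077,.289],q)
env.dwell(.3)
C=cam("wrist"); p,d=camera("wrist"); cv2.imwrite("pics/w0.png",p); np.savez("/tmp/w0.npz",p=p,d=d,K=C[0],R=C[1],t=C[2])
P=cloud("wrist",d,C)
print(env.get_state()['time'], "plate z median", np.median(P[...,2][(p.max(2)<90)&(d>0)]))
E
```

```text
3.1583 plate z median 0.2818260186833458
```

View pics/w0.png

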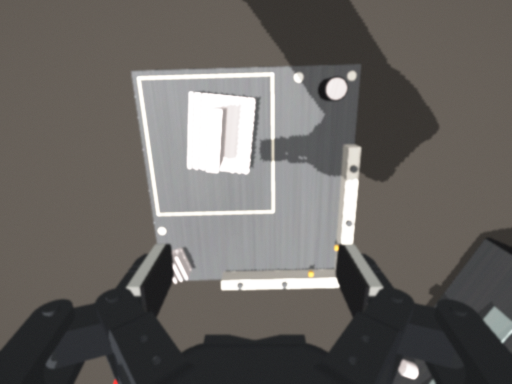

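Wrist view: the T heatsink with one tall fin is at (220,133), inside the outline with corners (138,76), (273,73), (274,213) and (157,214). Jig x points down in the image and jig y points right. The brass pins are at (337,247) and (311,274). This view confirms which heatsink is meant.

```bash
python3 - <<'E'
from h import *
f=np.load("/tmp/w0.npz"); p,d=f['p'],f['d']; C=(f['K'],f['R'],f['t'])
P=cloud("wrist",d,C); z=P[...,2]; g=p.max(2)
pl=(d>0)&(g<110); pl[:70]=0; pl[240:]=0; pl[:,:160]=0; pl[:,270:]=0
print("plate z",np.percentile(z[pl],[10,50,90]).round(4))
# outline: white pixels at plate height, outer contour
m=((g>150)&(abs(z-.012)<.006)).astype(np.uint8); m[:60]=0; m[225:]=0; m[:,:120]=0; m[:,290:]=0
cs,_=cv2.findContours(m,0,2); c=max(cs,key=cv2.contourArea)
w=ray("wrist",c[:,0],.012,C)[:,:2]; r=cv2.minAreaRect((w*1000).astype(np.float32)); print("outline",r)
def rect(mk,name,h=None):
    n,l,st,_=cv2.connectedComponentsWithStats(mk.astype(np.uint8)); i=1+np.argmax(st[1:,4]); q=P[l==i]
    print(name,st[i],"z",np.percentile(q[:,2],[5,50,95]).round(4),cv2.minAreaRect((q[:,:2]*1000).astype(np.float32)))
reg=np.zeros_like(m,bool); reg[80:185,175:270]=1
rect(reg&(z>.028)&(z<.042),"base"); rect(reg&(z>.08)&(z<.095),"fin"); rect(reg&(z>.028)&(z<.095),"all")
reg2=np.zeros_like(reg); reg2[140:300,215:375]=1
rect(reg2&(z>.028)&(z<.042),"fences")
q=P[reg2&(z>.028)&(z<.042)]; np.save("/tmp/f.npy",q)
E
```

```text
plate z [0.0115 0.0126 0.0136]
outline ((487.8008728027344, -83.88105010986328), (181.39186096191406, 194.46524047851562), 24.488704681396484)
base [ 188   92   68   81 3686] z [0.0316 0.0332 0.0374] ((483.9462890625, -55.60514450073242), (72.10423278808594, 84.04090881347656), 17.571975708007812)
fin [206 108  17  64 842] z [0.0852 0.0876 0.0887] ((484.0083312988281, -55.608985900878906), (12.19991397857666, 59.92255401611328), 17.42970085144043)
all [ 188   92   68   81 4750] z [0.0317 0.0347 0.088 ] ((483.9462890625, -55.60514450073242), (72.10423278808594, 84.04090881347656), 17.571975708007812)
fences [ 222  271  117   18 1344] z [0.029  0.0343 0.0363] ((628.6248779296875, -208.08200073242188), (157.49388122558594, 21.08607292175293), 25.218807220458984)
```

```bash
python3 - <<'E'
from h import *
f=np.load("/tmp/w0.npz"); p,d=f['p'],f['d']; C=(f['K'],f['R'],f['t'])
P=cloud("wrist",d,C); z=P[...,2]; g=cv2.cvtColor(p,6)
m=((g>130)).astype(np.uint8)
n,l,st,ce=cv2.connectedComponentsWithStats(1-m,connectivity=4)
i=l[100,165]; print("inside comp",st[i])
mk=(l==i).astype(np.uint8); c=max(cv2.findContours(mk,0,2)[0],key=cv2.contourArea)
r=cv2.minAreaRect((ray("wrist",c[:,0],.012,C)[:,:2]*1000).astype(np.float32)); print("outline in",r)
n,l,st,ce=cv2.connectedComponentsWithStats(m); i=l[200,274]; print("white comp",st[i], [l[y,x] for y,x in((76,200),(213,200),(150,274))])
c=max(cv2.findContours((l==i).astype(np.uint8),0,2)[0],key=cv2.contourArea)
r=cv2.minAreaRect((ray("wrist",c[:,0],.012,C)[:,:2]*1000).astype(np.float32)); print("outline out",r)
a=np.deg2rad(-65.5); ex=np.array([np.cos(a),np.sin(a)]); ey=np.array([-ex[1],ex[0]])
# end fence / side fence top faces: bright and high
for nm,(r0,r1,c0,c1) in dict(end=(265,295,215,335),side=(140,250,335,365)).items():
    k=np.zeros_like(m,bool); k[r0:r1,c0:c1]=1; k&=(z>.031)&(z<.037); q=P[k][:,:2]
    r=cv2.minAreaRect((q*1000).astype(np.float32)); print(nm,k.sum(),r)
    print("  jigdir coords x",np.percentile(q@ex,[1,50,99]).round(4)," y",np.percentile(q@ey,[1,50,99]).round(4))
print("outline/plate corner px test", ray("wrist",[[138,76],[273,73],[274,213],[157,214]],.012,C).round(4))
E
```

```text
inside comp [  127    66   385   318 41040]
outline in ((552.1287231445312, -115.66299438476562), (370.5773010253906, 309.4398193359375), 23.042816162109375)
white comp [  127    66   256   230 39690] [np.int32(1), np.int32(1), np.int32(1)]
outline out ((552.1287231445312, -115.66299438476562), (370.5773010253906, 309.4398193359375), 23.042816162109375)
end 1097 ((627.1641235351562, -211.0067138671875), (152.3584747314453, 17.03898048400879), 25.21880531311035)
  jigdir coords x [0.445  0.4511 0.4598]  y [0.4086 0.4833 0.5582]
side 1141 ((657.3890380859375, -65.62894439697266), (14.487757682800293, 124.87373352050781), 24.691303253173828)
  jigdir coords x [0.2704 0.3273 0.3933]  y [0.564  0.5705 0.578 ]
outline/plate corner px test [[ 0.3736 -0.0349  0.012 ]
 [ 0.5138  0.0282  0.012 ]
 [ 0.5855 -0.1281  0.012 ]
 [ 0.4434 -0.1901  0.012 ]]
```

Jig yaw is about -65.5° with its origin near (0.541, -0.106). Fence edges and outline sizes (154 x 172 mm) agree with this to within 2 mm. The heatsink is at (0.484, -0.0556) with its long axis at -72.5°, and its measured sizes are 72x84 and 12x60 mm, as given. Next is the grasp.

```bash
cat >> h.py <<'E'
from scipy.spatial.transform import Rotation as Ro
A=-65.4; O=np.array([.5409,-.1058])
ex=np.array([np.cos(np.deg2rad(A)),np.sin(np.deg2rad(A))]); ey=np.array([-ex[1],ex[0]])
def quat(deg):
    q=(Ro.from_euler('z',np.deg2rad(deg)+np.pi)*Ro.from_euler('x',np.pi)).as_quat(); return np.r_[q[3],q[:3]]
def W(x,y,z): return np.r_[O+x*ex+y*ey,z]
def J(p): v=np.asarray(p)[:2]-O; return np.array([v@ex,v@ey])
def st(m=""):
    s=env.get_state(); F=np.array(s['force']); print(m,"t%.2f"%s['time'],"jig",J(s['tcp_pos']).round(4),"z %.4f"%s['tcp_pos'][2],"Fjig",np.r_[F[:2]@ex,F[:2]@ey,F[2]].round(1),"M",np.round(s['torque'],2),"open %.4f gf %.1f"%(s['opening'],s['gripper_force'])); return s
E
python3 - <<'E'
from h import *
print(kin.inverse_kinematics(W(.084,.08,.115),quat(A)), J([.4839,-.0556]))
q=quat(-72.5)
env.reach([.4839,-.0556,.20],q); st("above")
print(env.movel([.4839,-.0556,.116],velocity=.08,stop_force=8)); st("down")
env.grip(0.0,f_grip=80); st("gripped")
C=cam("wrist"); p,d=camera("wrist"); cv2.imwrite("pics/w1.png",p); np.savez("/tmp/w1.npz",p=p,d=d,K=C[0],R=C[1],t=C[2])
E
```

```text
[-0.29236599  0.76883804  0.6274199   1.74180382 -0.58787048  0.82715155
  1.04128455] [-0.06937166 -0.03092916]
above t3.66 jig [-0.0694 -0.0309] z 0.1999 Fjig [ 0.5 -0.3 -0.3] M [-0.04  0.01 -0.03] open 0.0855 gf 0.0
False
down t4.86 jig [-0.0692 -0.0307] z 0.1164 Fjig [ 0.4 -0.1  0.5] M [0.   0.03 0.01] open 0.0849 gf 0.0
gripped t5.53 jig [-0.0693 -0.0308] z 0.1162 Fjig [0.3 0.  3.4] M [ 0.04  0.15 -0.02] open 0.0107 gf 77.9
```

View pics/w1.png

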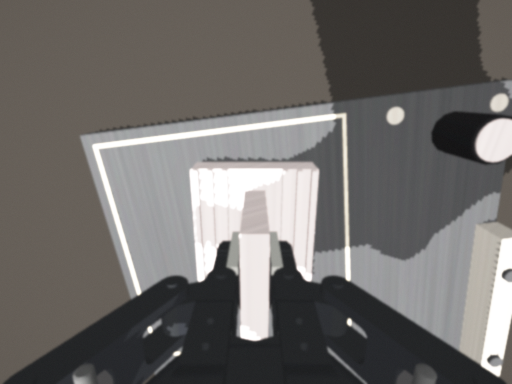

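Wrist view: the fin (255,280) sits centred between the pads, the base is flat, and the gripper reads 78 N. I'll slide to about 14 mm short of both fences and square up on the way.

```bash
python3 - <<'E'
from h import *
z=env.get_state()['tcp_pos'][2]
print(env.movel(W(.070,.066,z),velocity=.06,rot=quat(A),stop_force=25)); env.dwell(.3); st("pre")
C=cam("wrist"); p,d=camera("wrist"); cv2.imwrite("pics/w2.png",p); np.savez("/tmp/w2.npz",p=p,d=d,K=C[0],R=C[1],t=C[2])
C=cam("top"); p,d=camera("top"); cv2.imwrite("pics/t2.png",cv2.resize(p[120:280,200:380],None,fx=4,fy=3.75))
E
```

```text
False
pre t8.86 jig [0.0692 0.0655] z 0.1162 Fjig [-3.8 -1.3  7.3] M [ 0.32  0.71 -0.02] open 0.0113 gf 78.6
```

View pics/w2.png

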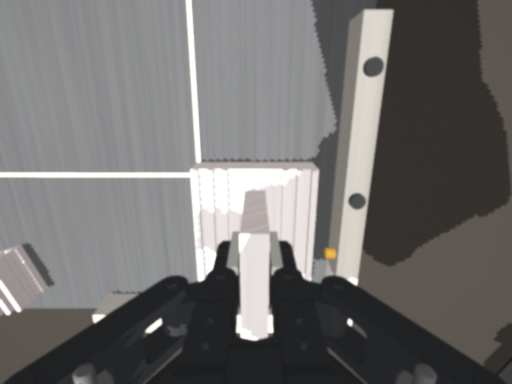

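```bash
python3 - <<'E'
from h import *
s=env.get_state(); z=s['tcp_pos'][2]; x=J(s['tcp_pos'])[0]
f=np.load("/tmp/w2.npz"); p,d=f['p'],f['d']; P=cloud("wrist",d,(f['K'],f['R'],f['t'])); zz=P[...,2]
def ln(r0,r1,c0,c1,lo,hi,fn,nm):
    a=[]
    for r in range(r0,r1):
        k=[c for c in range(c0,c1) if lo<zz[r,c]<hi]
        if k: a.append(J(P[r,fn(k)]))
    a=np.array(a); b=np.polyfit(a[:,0],a[:,1],1); print(nm,"y med %.4f slope %.4f"%(np.median(a[:,1]),b[0]))
ln(175,260,290,325,.028,.042,max,"hs right edge"); ln(60,240,325,380,.031,.037,min,"fence inner edge")
print("y",env.movel(W(x,.090,z),velocity=.012,stop_force=14)); s=st("y")
y=J(s['tcp_pos'])[1]
print("x",env.movel(W(.094,y+.0005,z),velocity=.012,stop_force=14)); st("x"); env.dwell(.5); st("x+.5")
E
```

```text
hs right edge y med 0.1005 slope -0.0024
fence inner edge y med 0.1157 slope 0.0005
y True
y t10.41 jig [0.0706 0.0807] z 0.1164 Fjig [-0.8 -1.3  4.9] M [ 0.01  0.06 -0.02] open 0.0114 gf 78.4
x True
x t11.45 jig [0.0787 0.0806] z 0.1165 Fjig [-1.8 -0.9  5.1] M [ 0.02 -0.07  0.05] open 0.0111 gf 78.4
x+.5 t11.95 jig [0.0787 0.0807] z 0.1165 Fjig [-1.3 -0.7  5.4] M [-0.08 -0.08  0.04] open 0.0113 gf 78.4
```

```bash
python3 - <<'E'
from h import *
s=env.get_state(); z=s['tcp_pos'][2]; x,y=J(s['tcp_pos'])
for i in range(1,9):
    r=env.movel(W(x+.001*i,y+.0005,z),velocity=.01,stop_force=30); env.dwell(.15); s=st(f"x{i} {r}")
    if r or abs(np.array(s['force'])[:2]@ex)>15: break
E
```

```text
x1 False t12.38 jig [0.079  0.0808] z 0.1166 Fjig [-3.7 -2.7  8.3] M [0.36 0.43 0.05] open 0.0113 gf 78.9
x2 False t12.78 jig [0.0792 0.0808] z 0.1167 Fjig [-5.8 -3.8 10.4] M [0.7  0.86 0.09] open 0.0115 gf 79.4
x3 False t13.18 jig [0.0795 0.0808] z 0.1167 Fjig [-9.1 -4.6 13.2] M [1.07 1.16 0.1 ] open 0.0112 gf 79.8
x4 False t13.58 jig [0.0799 0.0808] z 0.1168 Fjig [-10.6  -5.7  14.4] M [1.39 1.5  0.2 ] open 0.0114 gf 80.1
x5 False t13.98 jig [0.0806 0.0808] z 0.1168 Fjig [-10.1  -6.1  16.5] M [1.57 1.65 0.14] open 0.0113 gf 80.2
x6 False t14.38 jig [0.0815 0.0808] z 0.1168 Fjig [-11.9  -5.2  16.5] M [1.61 1.7  0.14] open 0.0111 gf 80.2
x7 False t14.78 jig [0.0823 0.0808] z 0.1169 Fjig [-13.1  -5.   16.6] M [1.73 1.73 0.19] open 0.0109 gf 80.3
x8 False t15.18 jig [0.0832 0.0808] z 0.1168 Fjig [-12.6  -6.3  17.4] M [1.81 1.91 0.2 ] open 0.0113 gf 80.4
```

```bash
python3 - <<'E'
from h import *
s=env.get_state(); z=.1168; x,y=J(s['tcp_pos'])
c=.0872
for i in range(1,8):
    r=env.movel(W(c+.001*i,y+.0008,z),velocity=.01,stop_force=30); env.dwell(.15); s=st(f"cmd {c+.001*i:.4f} {r}")
    if r or abs(np.array(s['force'])[:2]@ex)>20: break
C=cam("wrist"); p,d=camera("wrist"); cv2.imwrite("pics/w3.png",p); np.savez("/tmp/w3.npz",p=p,d=d,K=C[0],R=C[1],t=C[2])
def edges(n):
    f=np.load(f"/tmp/{n}.npz"); p,d=f['p'],f['d']; P=cloud("wrist",d,(f['K'],f['R'],f['t'])); zz=P[...,2]
    R=np.nonzero((zz[100:220,225:235]>.027).any(1))[0][0]+100
    a=[]
    for c in range(200,310):
        k=[r for r in range(130,200) if .029<zz[r,c]<.042]
        if k: a.append(J(P[k[0],c]))
    a=np.array(a); b=np.polyfit(a[:,1],a[:,0],1)
    print(n,"hs rear edge row",R,"x med %.4f slope %.4f"%(np.median(a[:,0]),b[0]), "base z", np.median(zz[170:220,200:225]).round(4))
    a=[]
    for r in range(175,260):
        k=[c for c in range(290,325) if .028<zz[r,c]<.042]
        if k: a.append(J(P[r,k[-1]]))
    a=np.array(a); print("  right edge y %.4f slope %.4f"%(np.median(a[:,1]),np.polyfit(a[:,0],a[:,1],1)[0]))
edges("w1");edges("w2");edges("w3")
E
```

```text
cmd 0.0882 False t15.64 jig [0.0845 0.081 ] z 0.1169 Fjig [-14.4  -7.2  16.9] M [1.78 1.98 0.16] open 0.0112 gf 80.2
cmd 0.0892 False t16.04 jig [0.085  0.0811] z 0.1169 Fjig [-14.9  -7.4  17.5] M [2.01 2.13 0.04] open 0.0113 gf 80.4
cmd 0.0902 False t16.44 jig [0.0852 0.0812] z 0.1170 Fjig [-17.5  -7.8  21.3] M [2.5  2.5  0.01] open 0.0113 gf 80.9
cmd 0.0912 False t16.84 jig [0.0853 0.0812] z 0.1170 Fjig [-20.2  -9.   22.9] M [ 2.92  2.91 -0.02] open 0.0111 gf 81.3
w1 hs rear edge row 101 x med -0.1109 slope 0.1242 base z 0.0333
  right edge y 0.0052 slope -0.1228
w2 hs rear edge row 121 x med 0.0273 slope 0.0024 base z 0.0332
  right edge y 0.1005 slope -0.0024
w3 hs rear edge row 118 x med 0.0417 slope -0.0024 base z 0.0349
  right edge y 0.1202 slope 0.0736
```

View pics/w3.png

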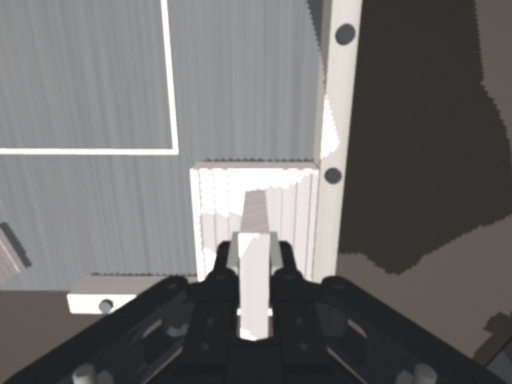

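Wrist view: the base at (255,225) lies along the side fence (320,160) with no visible gap. The depth suggests the rear edge may be slightly raised, so I'll check tilt numerically.

```bash
cat >> h.py <<'E'
def tilt(f):
    P=cloud("wrist",f['d'],(f['K'],f['R'],f['t'])); 
    def prof(r0,r1,c0,c1,lo,hi):
        q=P[r0:r1,c0:c1].reshape(-1,3); q=q[(q[:,2]>lo)&(q[:,2]<hi)]; j=(q[:,:2]-O)@np.c_[ex,ey]
        m=np.ones(len(q),bool)
        for _ in range(5):
            b=np.linalg.lstsq(np.c_[j[m],np.ones(m.sum())],q[m,2],rcond=None)[0]; e=q[:,2]-np.c_[j,np.ones(len(q))]@b; m=abs(e)<2*e[m].std()+1e-4
        return b.round(4),len(q),np.percentile(q[:,2],[10,50,90]).round(4)
    print(" base top slope x,y",*prof(172,235,197,225,.025,.045)," plate",*prof(60,140,190,300,.005,.02))
E
python3 - <<'E'
from h import *
for n in("w1","w2","w3"): tilt(np.load(f"/tmp/{n}.npz"))
s=env.get_state(); q=s['orientation']; R=Ro.from_quat(np.r_[q[1:],q[0]]).as_matrix()
print("tool z in jig",R[:2,2]@ex,R[:2,2]@ey, "tool y yaw",np.degrees(np.arctan2(R[1,1],R[0,1]))-90-A)
E
```

```text
base top slope x,y [-0.0061  0.0215  0.0349] 1752 [0.0322 0.0334 0.0371]  plate [ 0.0056 -0.001   0.0135] 2963 [0.0118 0.0127 0.0136]
 base top slope x,y [-0.0089  0.0173  0.0341] 1754 [0.0322 0.0335 0.037 ]  plate [-0.0003 -0.002   0.0129] 8767 [0.0119 0.0127 0.0136]
 base top slope x,y [-0.0276  0.0012  0.0375] 1760 [0.0337 0.035  0.0386]  plate [-0.0011 -0.0007  0.0128] 8757 [0.0119 0.0127 0.0136]
tool z in jig -0.019886439534433784 -0.01329487360940189 tool y yaw 0.08866678519875393
```

The heatsink is leaning about 0.02 rad because the wrist gives under the push. I'll counter-tilt the commanded orientation to lay it flat again.

```bash
cat >> h.py <<'E'
def qt(tx,ty,dyaw=0):
    # tool z tilted by tx along jig x, ty along jig y
    n=np.r_[tx*ex+ty*ey,0]; ax=np.cross([0,0,-1],n); q=quat(A+dyaw)
    r=(Ro.from_rotvec(ax)*Ro.from_quat(np.r_[q[1:],q[0]])).as_quat(); return np.r_[r[3],r[:3]]
def tz():
    q=env.get_state()['orientation']; R=Ro.from_quat(np.r_[q[1:],q[0]]).as_matrix(); print("  tool z jig",(R[:2,2]@ex).round(4),(R[:2,2]@ey).round(4))
def shot(n):
    C=cam("wrist"); p,d=camera("wrist"); cv2.imwrite(f"pics/{n}.png",p); f=dict(p=p,d=d,K=C[0],R=C[1],t=C[2]); np.savez(f"/tmp/{n}.npz",**f); return f
E
python3 - <<'E'
from h import *
for k in (.5,1.):
    env.movel(W(.0912,.0824,.1165),velocity=.005,rot=qt(.02*k,.014*k)); env.dwell(.4); st(f"k{k}"); tz()
    tilt(shot(f"w4_{k}"))
E
```

```text
k0.5 t17.60 jig [0.0842 0.0804] z 0.1163 Fjig [-23.5 -13.   27.1] M [ 3.02  4.29 -0.17] open 0.0112 gf 82.0
  tool z jig -0.0057 -0.0
 base top slope x,y [-0.0116  0.0204  0.0342] 1754 [0.0324 0.0336 0.0373]  plate [ 0.0005 -0.0004  0.0127] 8768 [0.0118 0.0127 0.0136]
k1.0 t18.30 jig [0.0836 0.0801] z 0.1162 Fjig [-24.8 -12.9  30.7] M [ 3.48  5.22 -0.26] open 0.0113 gf 82.2
  tool z jig 0.0027 0.0059
 base top slope x,y [-0.0071  0.0416  0.0325] 1758 [0.0322 0.0334 0.0371]  plate [-0.0014  0.0008  0.0127] 8763 [0.0119 0.0127 0.0136]
```

```bash
python3 - <<'E'
from h import *
for z,y in((.1175,.0840),(.1180,.0860)):
    env.movel(W(.0912,y,z),velocity=.005,rot=qt(.018,.014)); env.dwell(.5); st(f"{z} {y}"); tz()
    tilt(shot(f"w5_{y}"))
E
```

```text
0.1175 0.084 t19.38 jig [0.0837 0.0802] z 0.1162 Fjig [-23.5 -15.   26.7] M [ 2.9   5.17 -0.17] open 0.0111 gf 81.7
  tool z jig 0.0005 0.0033
 base top slope x,y [-0.0083  0.0377  0.0328] 1756 [0.0322 0.0334 0.0371]  plate [-0.0009  0.0004  0.0127] 8782 [0.0119 0.0127 0.0136]
0.118 0.086 t20.48 jig [0.0838 0.0804] z 0.1162 Fjig [-24.  -18.6  26.3] M [2.7  5.76 0.  ] open 0.0113 gf 81.8
  tool z jig -0.0005 0.0003
 base top slope x,y [-0.0098  0.0305  0.0333] 1750 [0.0322 0.0334 0.0371]  plate [-0.0012  0.0003  0.0127] 8774 [0.0119 0.0127 0.0136]
```

```bash
python3 - <<'E'
from h import *
for x,z,tx in((.0932,.1195,.019),(.0952,.121,.020)):
    env.movel(W(x,.0865,z),velocity=.005,rot=qt(tx,.014)); env.dwell(.6); st(f"{x}"); tz()
    f=shot(f"w6_{x}"); tilt(f)
P=cloud("wrist",f['d'],(f['K'],f['R'],f['t'])); zz=P[...,2]
a=[]
for c in range(200,310):
    k=[r for r in range(130,200) if .029<zz[r,c]<.042]
    if k and k[0]>140: a.append(J(P[k[0],c]))
a=np.array(a); print("rear edge x %.4f slope %.4f"%(np.median(a[:,0]),np.polyfit(a[:,1],a[:,0],1)[0]))
C=cam("side"); p,d=camera("side"); cv2.imwrite("pics/s6.png",cv2.resize(p[160:280,190:340],None,fx=5,fy=5,interpolation=cv2.INTER_CUBIC))
E
```

```text
0.0932 t21.79 jig [0.084  0.0806] z 0.1163 Fjig [-27.1 -20.2  20.9] M [ 3.22  5.73 -0.11] open 0.0111 gf 80.9
  tool z jig -0.0027 -0.0017
 base top slope x,y [-0.0093  0.0241  0.0338] 1759 [0.0323 0.0336 0.0372]  plate [-0.0006  0.0004  0.0127] 8773 [0.0119 0.0127 0.0136]
0.0952 t23.09 jig [0.0842 0.0807] z 0.1165 Fjig [-28.8 -18.   14.7] M [ 3.75  5.66 -0.24] open 0.0112 gf 80.1
  tool z jig -0.0046 -0.0029
 base top slope x,y [-0.0122  0.0158  0.0346] 1756 [0.0325 0.0338 0.0374]  plate [-0.0008 -0.0004  0.0128] 8770 [0.0119 0.0127 0.0136]
rear edge x 0.0418 slope -0.0007
```

View pics/s6.png

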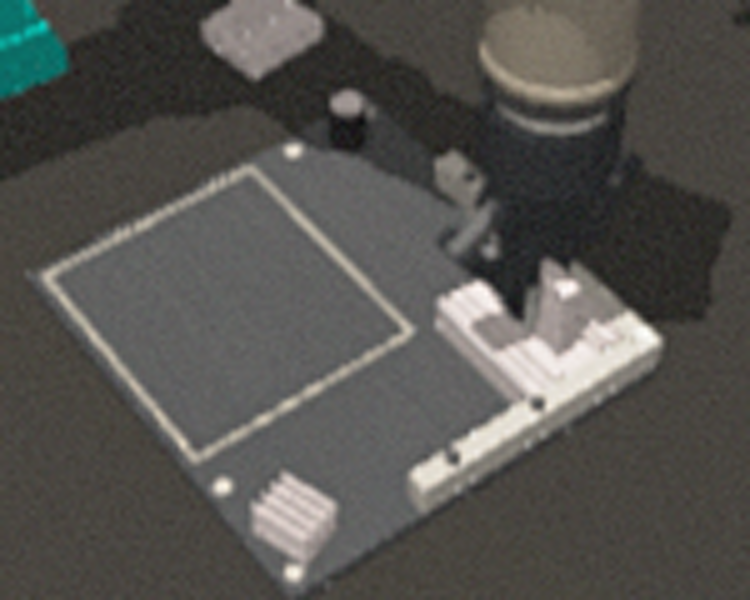

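View pics/w6_0.0952.png

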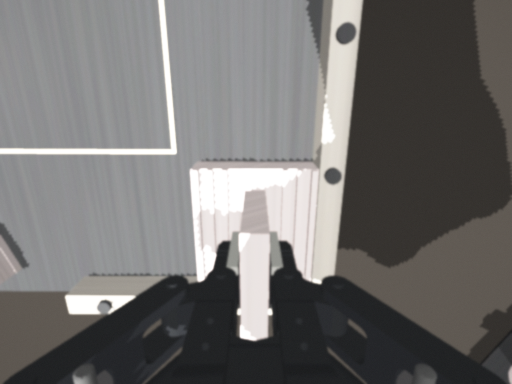

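Side view: the base at (540,330) is butted against the end fence (535,415), and the bystanders are in place. Wrist view: the base is flush along the side fence. In both directions, 2 mm more command moves the heatsink only about 0.2 mm, so it is hard against both fences. One last levelling move, then I'll hand it in.

```bash
python3 - <<'E'
from h import *
env.movel(W(.0945,.0870,.1190),velocity=.005,rot=qt(.023,.018)); env.dwell(.8); s=st("final"); tz(); tilt(shot("w7"))
env.dwell(.5); st("hold")
F=np.array(s['force']); 
if F[:2]@ex<-12 and F[:2]@ey<-12 and s['gripper_force']>60: print(job.job_done())
E
```

```text
final t24.57 jig [0.0841 0.0805] z 0.1163 Fjig [-32.3 -22.8  30.4] M [ 3.88  7.34 -0.22] open 0.0114 gf 82.3
  tool z jig -0.002 0.0008
 base top slope x,y [-0.0082  0.0364  0.0331] 1760 [0.0324 0.0337 0.0373]  plate [-0.0003 -0.0002  0.0127] 8767 [0.0119 0.0127 0.0136]
hold t25.12 jig [0.0841 0.0804] z 0.1163 Fjig [-31.8 -23.   30.9] M [ 3.89  7.35 -0.13] open 0.0113 gf 82.3
the job is handed in; nothing more can be done
None
```

I handed the job in at about 25 s with the heatsink flat in the corner, still gripped at about 82 N and pushed about 32 N toward the end fence and 23 N toward the side fence; the hand-in call returned no verdict.

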